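# Swap a soap refill from its clip rail into the dispenser

## Robot

A 6-joint arm with a two-finger parallel gripper is mounted at the origin on the work surface. World frame = base frame: x ahead of the robot, y to its left, z up, the work surface at z = 0. Lengths are in m, angles in rad, forces in N, time in s.
With the tool pointing down it reaches from about 0.35 to 0.975 m from the base axis. Payload 17.4 kg.
Tool frame: the origin (TCP) lies at the very end of the fingers, on their centre line; the grasp point (between the pads) lies 19 mm behind it (r.grasp_offset is the distance from the TCP to the grasp point, in m); z points along the fingers, y is the direction in which the jaws open and shut (so a half turn about z gives the same grasp; the last joint's range is limited). The gripper opens to 85 mm and grips with 20 to 120 N. Pads are 22 mm wide; open, the fingers measure 114 mm over their backs; the gripper's body (76 mm by 85 mm) begins 54 mm behind the grasp point. The pads swing forward as they close: fully open they stand 13 mm farther back than shut.
Start: joints at [1.301, 0.116, 1.442, -0, 1.584, -0.038], TCP at [0.155, 0.657, 0.231] pointing down, gripper open.
Joint ranges: [-2.83, 2.83], [-0.83, 2.19], [0.07, 2.5], [-1.14, 4.28], [0.01, 3], [-2.97, 2.97]. Speed limits (rad/s): [1.89, 1.89, 2.22, 3.14, 3.14, 3.14].

## Interface

Orientations are given as a unit quaternion [x, y, z, w].
In Python, from workcell import r, viewer, nets gives the robot as it stands.
- The arm moves only by the tool jog_arm, never from a script. Its argument "plan" is a list that holds one entry, the list of rows, each a list of 5 numbers: the shift along the tool's x, y, z in mm, then the turn about the tool's z in degrees, then the finger opening in mm, from 0 to 85.4. A call has exactly 8 rows; each row is the pose to reach, as a shift and turn from the pose measured when the call began, along the tool's axes at that moment; what a row does not reach only later rows make up. A row lasts 1/10 s, in which the tool goes at most 50 mm and 8.59 degrees, less where a joint would pass 70% of its speed; a pose out of reach is approached as far as the arm can. A call with a gripper value outside its range is refused whole. The fingers move at their own pace and stop on an object; "grip_force" is the grip in N (left out, the last holds). Time passes only in rows, so rows that repeat a pose let the fingers close, or fill a call up. It gives the time, the measured TCP pose, the force and the opening at its end, in the units of the state.
- r.sense(): the state, without advancing time (a new reading comes with each control period).
- viewer.get_image(name): name is "scene" or "top" or "wrist"; returns a dict with "color" (400x640x3 uint8, blue, green, red), "depth" (400x640 float32, m along the optical axis (not along the pixel's ray), 0 where there is no reading), "K" (3x3 intrinsics, pixels), "world_to_cam" (4x4, takes a point from world to camera coordinates); the wrist camera has in their place "mount" (4x4, takes a point from camera to tool coordinates, whose origin is the TCP and whose axes are the flange's). Camera axes: x right, y down, z forward; pixel columns grow to the right and rows downward; lengths in m; the calibration is good to about 2 mm. The wrist camera is an equidistant fisheye: a pixel r from the principal point sees the ray r / f radians off the axis. A picture is of the moment at which its call begins: read the wrist's pose just before it.
- r.sign_off(): hands the job in, once; it reports no verdict.
Trained networks look in a picture, given as the dict that the camera call returned (one of the last four; its "shot" number tells which), for a name from the list of things; names that differ only in an ending like _2 or _b are one class to them, and where a whole thing is asked for, a point or a joint stands for the part that bears it (a point fixed in the world has none). Each returns a list of dicts, best first, with "conf" (0 to 1); they miss things now and then, are a little off and sometimes report something else, mostly with a low value. They report only what shows in the picture. A call takes as long as a camera call. They do not tell look-alikes from the thing itself.
- nets.boxes_of(picture, query): "position" ([x, y, z] in m, in world coordinates, good to about 4 mm: the middle of the surface that is visible of it).
- nets.tip_of(picture, query): "position" ([x, y, z] in m, in world coordinates, good to about 4 mm: a listed point, or the origin of a listed thing).
The state is a dict: "t": time; "joint_pos": joint angles; "qvel": joint speeds; "tau": joint torques, N m; "position": TCP position; "tool_rot": TCP orientation; "force": force on the tool from outside, world axes, zero at the start; "torque": the same for the moment, N m; "gripper_width": finger opening in m.
Only numpy, scipy, OpenCV 4.12 (cv2) and the standard library are available. Lean on these libraries where they do the work, as an engineer would, in place of code of your own. Each camera call takes 0.05 s, during which the arm holds its last target.

## Task

Load the soap dispenser: take the blue refill by its cap and pull it straight up off its rail, against the spring catch, stand it upright on the cork mat and let go of it. Then take it by its handle and slide its neck sideways into the dispenser's green slotted plate until it is fully home, and leave it hanging upright there under the pump head with its flange on top of the plate. Leave the orange refill clipped on the rail, and do not disturb the red-capped jar or the brown bottle.

Things in the scene. Friction and masses are not known exactly. Their poses are not given: they have to be found in the camera images.
- refill: BLUE refill cartridge, 0.15 to 0.26 kg, one rigid piece that stands by itself. Origin: centre of its underside; z up, handle towards its own -x. Foot 46 (x) by 44 (y) mm, 32 mm high, with a groove along y underneath (22 mm wide, 13 mm between two rounded lips) that straddles the rail. Above it: barrel 48 mm diameter up to 75 mm, then white neck, white flange and blue cap.
- refill_cap (a point): middle of the blue refill's block cap, 124 mm above its underside, on its axis. The cap is 30 (x) by 24 (y) mm, from 102 to 135 mm up, right above the flange: fingertips must stay above 102 mm. Axes as refill.
- refill_handle (a point): point in the blue refill's handle tab: 100 mm from the axis towards -x, 80 mm above the underside. The tab is upright, 12 mm thick (y), from x -115 to -85 mm and 45 to 100 mm up; an arm 12 mm wide, 45 to 60 mm up, joins it to the barrel. Axes as refill.
- refill_flange (a point): centre of the underside of the blue refill's round white flange, 97 mm above its underside. Flange 50 mm diameter, 5 mm thick; the white neck under it is 24 mm diameter and runs from 75 to 97 mm up.
- spare: ORANGE refill cartridge, same shape as the blue one, on the rail's other station, to be left there. Origin as for refill.
- rail: storage rail, fixed: grey base 190 mm wide (y), from x -125 to +35 mm, with an upright aluminium bar 10 mm thick along y. Origin on the counter under the bar's middle. Refills sit with axis over the bar, underside 16 mm above the counter, handle to the rail's -x, its tab between two clear walls (112 mm high, 29 mm apart), so that it cannot be gripped there. Low stops prevent sliding along y.
- station_a (a point): rail station at the rail's y = -50 mm (holds blue or orange), on the bar's top (48 mm above the counter), where one refill sits. Two sprung brass rollers here catch over the lips in its foot: an upward pull of 8 to 15 N, weight included, snaps it free within the first 10 mm of lift; the groove leaves the bar after 32 mm.
- station_b (a point): rail station at the rail's y = +50 mm (holds the other one), on the bar's top (48 mm above the counter), where one refill sits. Two sprung brass rollers here catch over the lips in its foot: an upward pull of 8 to 15 N, weight included, snaps it free within the first 10 mm of lift; the groove leaves the bar after 32 mm.
- mat: cork mat, 130 (x) by 120 (y) mm, 4 mm thick, fixed on the counter. Origin: centre of its underside.
- dispenser: soap dispenser, fixed. Origin on the counter below the seat of the slot; the slot opens towards its own -x, roughly to the robot. Dark foot 90 mm wide, from x -40 to +65 mm, 12 mm thick; white column behind the seat from x +42 mm. Horizontal green slotted plate, about 84 mm wide, 6 mm thick, its top 121 mm above the counter.
- slot_seat (a point): where the centre of the flange's underside comes to rest: on the plate's top face, at the closed end of the slot, which stops the neck there. The refill's underside is then 24 mm above the counter. It slides in without touching the plate with its underside 26 to 38 mm above the counter (best 32), and is then lowered. Axes as dispenser.
- slot_mouth (a point): middle of the slot's open front edge, at the plate's top face, 40 mm in front (-x) of the seat. The slot is 30 mm wide and flares to about 45 mm here.
- pump_head (a point): underside of the white pump head straight above the seat, 178 mm above the counter. The head is 46 mm wide and 50 mm high and overhangs the plate from 20 mm in front of the seat (x -20 mm) back to the column, so a refill cannot be held by its cap there.
- jar: white jar with red cap, 54 mm diameter, 52 mm high, a bystander. Origin: centre of its underside.
- amber: brown glass bottle with white cap, 52 mm diameter, 110 mm high, a bystander. Origin: centre of its underside.
Things that resemble listed ones, but are neither listed nor needed, are in the scene too. There is more than one size of the refill; the job needs the smallest.

How it is judged:
On the way, in this order (a step that is already met when the one before it is completed fails the run):
1. the blue refill is pulled up off the rail, clear of its catch, upright (z of refill in the frame of rail above 0.055 m and angle between refill's own z axis and vertical below 0.4 rad), for 0.1 s.
2. the blue refill stands upright on the cork mat, let go (horizontal distance between refill and mat below 0.06 m and z of refill in the frame of mat below 0.008 m and angle between refill's own z axis and vertical below 0.1 rad and linear speed of refill below 0.03 m/s and contact force between refill and the fingers below 0.05 N), for 0.2 s.
At the end, for the whole second after the job is handed in: The blue refill hangs at rest in the dispenser's slot, upright within 0.1 rad, the centre of its flange's underside within 8 mm of the seat sideways and resting on the plate (-3 to +5 mm), and the orange refill still sits clipped on the rail (raised less than 4 mm, tilt under 0.1 rad) (horizontal distance between refill_flange and slot_seat below 0.008 m and z of refill_flange in the frame of slot_seat between -0.003 and 0.005 m and angle between each of refill, spare's own z axis and vertical below 0.1 rad and linear speed of refill below 0.02 m/s and z of spare in the frame of rail below 0.02 m); the robot touches nothing.
It fails at once if the orange refill is displaced by more than 10 mm (distance of spare from where it was at the start of the episode above 0.01 m).
It fails at once if the jar is displaced by more than 25 mm (distance of jar from where it was at the start of the episode above 0.025 m).
It fails at once if the brown bottle is displaced by more than 25 mm (distance of amber from where it was at the start of the episode above 0.025 m).
It also fails if it takes over 67 s, if anything falls off the work surface, if the arm or the gripper's body presses on something with over 40 N, if the wrist force passes 120 N, or if a joint passes its speed limit or range.

## Working session

There is one attempt and no reset: what is moved stays moved. The work goes in short steps, Python scripts to look and compute and a tool call to move; the robot and the scene stay as the last step left them, time stands still between calls to the robot, and variables do not carry over. Pictures are saved under pics/ and viewed, and the job is handed in when it is done.

Besides the shell and the picture viewer there is one more tool, called after ">>>" by a JSON object that holds its "op" and its "data", one argument or row to a line. jog_arm: Moves the arm, as the interface text tells. Its arguments: {"type":"object","properties":{"plan":{"type":"array"},"grip_force":{"type":"number"}},"required":["plan"]}

```bash
ls; mkdir -p pics
cat > h.py <<'E'
import numpy as np,cv2
from scipy.spatial.transform import Rotation as R
from workcell import r,viewer,nets
def save(im,n):
    cv2.imwrite('pics/'+n+'.png',im['color'])
E
python3 - <<'E'
from h import *
s=r.sense();print(s)
for n in ['scene','top','wrist']:
    im=viewer.get_image(n);save(im,n+'0')
    print(n,im['shot'],im['K'].tolist(),im.get('mount'))
    if n!='wrist':
        for q in ['refill','refill_cap','refill_handle','spare','rail','mat','dispenser','slot_seat','slot_mouth','jar','amber','station_a','station_b']:
            print(q,[(round(d['conf'],2),np.round(d['position'],3).tolist()) for d in nets.tip_of(im,q)][:4])
print(r.sense()['t'])
E
```

```text
pics
{'t': 0.0, 'joint_pos': array([ 1.30119272e+00,  1.16485297e-01,  1.44228666e+00, -2.98851117e-05,
        1.58401828e+00, -3.77992301e-02]), 'qvel': array([-5.59467398e-04,  1.10937917e-04, -1.42612455e-04, -7.03320735e-04,
       -7.15159897e-05,  1.96005168e-04]), 'tau': array([ 4.01931771e-03, -7.31985641e+01, -6.32487917e+01,  1.67506032e-04,
        6.41461680e-03, -9.22323977e-06]), 'position': array([0.15503268, 0.6567453 , 0.23054936]), 'tool_rot': array([ 1.15643038e-01,  9.93290657e-01, -5.94023281e-04, -7.69084517e-05]), 'force': array([0.11728384, 0.27251559, 0.91031838]), 'torque': array([-0.00687446, -0.01051065, -0.05208977]), 'gripper_width': 0.08534233369215867}
scene 1 [[368.6545861483421, 0.0, 319.7270166730477], [0.0, 368.6545861483421, 200.88898724587548], [0.0, 0.0, 1.0]] None
refill [(0.84, [0.404, -0.7, 0.002]), (0.63, [0.331, -0.107, 0.0]), (0.58, [0.61, -0.251, 0.016])]
refill_cap [(0.81, [0.322, -0.108, 0.176]), (0.63, [0.609, -0.254, 0.139]), (0.62, [0.404, -0.696, 0.175]), (0.49, [0.608, -0.253, 0.014])]
refill_handle [(0.97, [0.509, -0.259, 0.096])
[... 1462 characters left out ...]
0.583, 0.25, 0.118])]
jar [(0.57, [0.744, -0.039, 0.003]), (0.24, [0.609, -0.255, 0.05])]
amber [(0.72, [0.748, 0.102, -0.001]), (0.55, [0.607, -0.253, 0.052])]
station_a [(0.84, [0.604, -0.152, 0.046]), (0.79, [0.606, -0.252, 0.05])]
station_b [(0.84, [0.604, -0.152, 0.046]), (0.79, [0.606, -0.252, 0.05])]
wrist 3 [[309.70691628693146, 0.0, 323.8783635000258], [0.0, 309.70691628693146, 200.1691069130211], [0.0, 0.0, 1.0]] [[-1.53576386e-03 -9.52088304e-01 -3.05819397e-01  7.74932619e-02]
 [ 9.99998765e-01 -1.36044623e-03 -7.86402114e-04  2.76957068e-04]
 [ 3.32673410e-04 -3.05820227e-01  9.52089217e-01 -1.43116325e-01]
 [ 0.00000000e+00  0.00000000e+00  0.00000000e+00  1.00000000e+00]]
1.45
```

View images.

View pics/scene0.png

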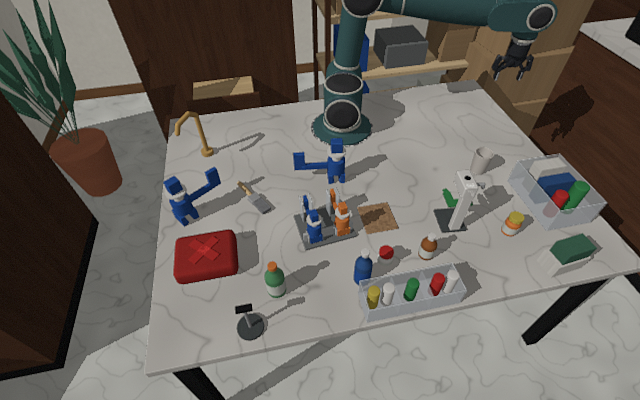

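View pics/top0.png

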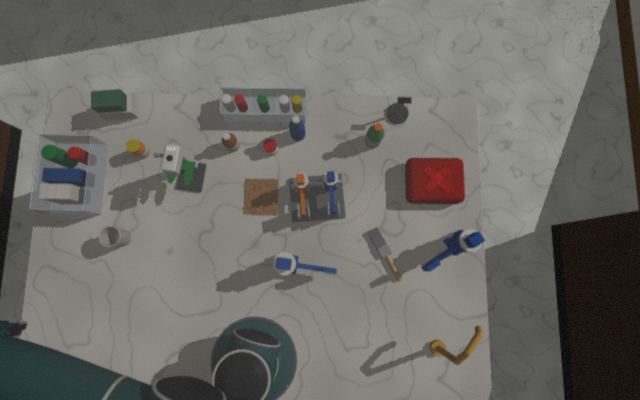

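```bash
cat >> h.py <<'E'
def go(p,yaw_deg=None):
    "yaw: world heading of the tool's -x axis (=object +x), deg"
    s=r.sense();Rm=R.from_quat(s['tool_rot']).as_matrix()
    d=Rm.T@(np.array(p)-s['position'])*1000
    cur=np.degrees(np.arctan2(-Rm[1,0],-Rm[0,0]))
    t=None if yaw_deg is None else (cur-yaw_deg+180)%360-180
    print('pos',np.round(s['position'],4),'curyaw',round(cur,2),'zax',np.round(Rm[:,2],3),'F',np.round(s['force'],1),'w',round(s['gripper_width'],4),'t',s['t'],'j',np.round(s['joint_pos'],2))
    print('SHIFT',np.round(d,1),'TURN',t if t is None else round(t,2))
def wristpose():
    s=r.sense();T=np.eye(4);T[:3,:3]=R.from_quat(s['tool_rot']).as_matrix();T[:3,3]=s['position'];return T
def wpix(im,T,pts):
    pc=(np.linalg.inv(T@np.array(im['mount']))@np.c_[pts,np.ones(len(pts))].T)[:3]
    n=np.linalg.norm(pc[:2],axis=0);th=np.arctan2(n,pc[2]);K=im['K']
    return np.c_[K[0,2]+K[0,0]*th*pc[0]/n,K[1,2]+K[1,1]*th*pc[1]/n]
def wcloud(im,T):
    K=im['K'];v,u=np.mgrid[:400,:640];x=(u-K[0,2])/K[0,0];y=(v-K[1,2])/K[1,1];th=np.hypot(x,y)+1e-9
    z=im['depth'];k=z*np.tan(np.minimum(th,1.4))/th
    P=np.stack([x*k,y*k,z,np.ones_like(z)],-1)@(T@np.array(im['mount'])).T
    return P[...,:3]
def look(n,qs):
    T=wristpose();im=viewer.get_image('wrist');save(im,n)
    for q in qs:
        print(q,[(round(d['conf'],2),np.round(d['position'],3).tolist()) for d in nets.tip_of(im,q)][:3])
    return im,T
E
python3 -c "
from h import *
go([0.40,0.249,0.29],0)"
```

```text
pos [0.1551 0.657  0.2313] curyaw -13.28 zax [ 0.  0. -1.] F [-0.4  0.1 -0.1] w 0.0852 t 1.45 j [ 1.3   0.12  1.44 -0.    1.58 -0.04]
SHIFT [-332.1 -340.8  -58.7] TURN -13.28
```

>>> {"op": "jog_arm", "data": {
  "plan": [
    [[-30, -30, -30, -2, 85], [-75, -75, -58, -4, 85], [-125, -128, -58, -6, 85], [-175, -180, -58, -8, 85], [-230, -235, -58, -10, 85], [-280, -287, -58, -12, 85], [-332, -341, -58, -13.3, 85], [-332, -341, -58, -13.3, 85]]
  ]
}}

```text
t: 2.25
position: [0.3544, 0.324, 0.2891]
tool_rot: [-0.001, 1.0, 0.0, 0.0]
force: [0.2, 0.7, 0.7]
gripper_width: 0.0851
```

```bash
python3 -c "
from h import *
go([0.46,-0.15,0.29],4.8)
im,T=look('w1',['slot_seat','slot_mouth','dispenser','pump_head','mat'])
np.savez('w1',c=im['color'],d=im['depth'],T=T,K=im['K'],m=im['mount'])
"
```

```text
pos [0.3544 0.324  0.2891] curyaw 0.09 zax [ 0.001  0.    -1.   ] F [0.2 0.7 0.7] w 0.0851 t 2.25 j [ 0.69 -0.32  1.76 -0.    1.71 -0.88]
SHIFT [-104.9 -474.2   -1.1] TURN -4.71
slot_seat [(0.66, [0.62, 0.248, 0.124])]
slot_mouth [(0.87, [0.576, 0.254, 0.119])]
dispenser [(0.78, [0.625, 0.245, 0.001])]
pump_head [(0.39, [0.612, -0.253, 0.016])]
mat [(0.69, [0.56, -0.009, -0.003])]
```

View pics/w1.png

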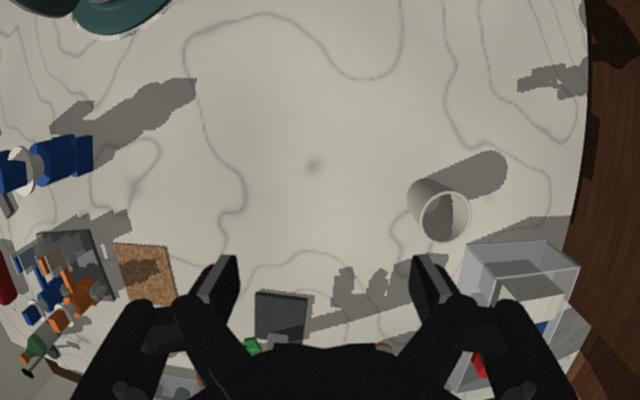

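```bash
cat > a.py <<'E'
from h import *
z=np.load('w1.npz');im=dict(color=z['c'],depth=z['d'],K=z['K'],mount=z['m']);P=wcloud(im,z['T'])
m=(abs(P[...,2]-.012)<.006)&(P[...,0]>.5)&(abs(P[...,1]-.25)<.1)&(z['c'].max(2)<90)
Q=P[m];print('foot w1',m.sum(),Q.min(0),Q.max(0)); 
if m.sum()>10: print(cv2.minAreaRect(Q[:,:2].astype(np.float32)))
def cloud(im):
    K=im['K'];v,u=np.mgrid[:400,:640];d=im['depth'];p=np.stack([(u-K[0,2])/K[0,0]*d,(v-K[1,2])/K[1,1]*d,d,np.ones_like(d)],-1)@np.linalg.inv(im['world_to_cam']).T
    return p[...,:3]
for n in ['top','scene']:
    im=viewer.get_image(n);P=cloud(im);c=im['color'].astype(int)
    near=(abs(P[...,0]-.62)<.15)&(abs(P[...,1]-.25)<.12)
    g=near&(c[...,1]>c[...,2]*1.5)&(c[...,1]>c[...,0]*1.5)&(P[...,2]>.1)&(P[...,2]<.14)
    Q=P[g];print(n,'plate',g.sum(),np.percentile(Q,[2,50,98],axis=0).round(3).tolist(),cv2.minAreaRect(Q[:,:2].astype(np.float32)))
    f=near&(c.max(2)<110)&(abs(P[...,2]-.012)<.008);Q=P[f]
    print('foot',f.sum(),np.percentile(Q,[2,50,98],axis=0).round(3).tolist(),cv2.minAreaRect(Q[:,:2].astype(np.float32)))
    h=near&(abs(P[...,2]-.228)<.01);Q=P[h]
    print('head',h.sum(),np.percentile(Q,[2,50,98],axis=0).round(3).tolist(),cv2.minAreaRect(Q[:,:2].astype(np.float32)))
    k=np.array(im['world_to_cam']);print('cam at',np.linalg.inv(k)[:3,3].round(3))
    if n=='top': x0,y0,x1,y1=110,110,260,220
    else: x0,y0,x1,y1=400,150,520,250
    cv2.imwrite(f'pics/crop_{n}.png',cv2.resize(im['color'][y0:y1,x0:x1],None,fx=5,fy=5,interpolation=cv2.INTER_CUBIC))
E
python3 a.py
```

```text
foot w1 2183 [0.57414368 0.19699455 0.00603586] [0.68440029 0.29593873 0.01752697]
((0.6305121183395386, 0.2472139447927475), (0.08876194059848785, 0.10469966381788254), 83.25856018066406)
top plate 184 [[0.585, 0.208, 0.116], [0.619, 0.224, 0.121], [0.655, 0.283, 0.126]] ((0.6218868494033813, 0.2437456250190735), (0.07756978273391724, 0.07341397553682327), 80.95206451416016)
foot 553 [[0.567, 0.151, 0.004], [0.618, 0.23, 0.012], [0.743, 0.359, 0.018]] ((0.6297324895858765, 0.2467491328716278), (0.1267108917236328, 0.3082336187362671), 34.42567443847656)
head 412 [[0.601, 0.221, 0.219], [0.64, 0.242, 0.228], [0.681, 0.267, 0.234]] ((0.6413619518280029, 0.24404451251029968), (0.045854076743125916, 0.08406032621860504), 83.00836944580078)
cam at [ 0.322 -0.209  1.434]
scene plate 140 [[0.587, 0.203, 0.116], [0.628, 0.219, 0.12], [0.661, 0.241, 0.124]] ((0.6408054828643799, 0.22879630327224731), (0.10442112386226654, 0.06344901770353317), 37.570804595947266)
foot 377 [[0.584, 0.197, 0.005], [0.63, 0.227, 0.011], [0.689, 0.283, 0.016]] ((0.6432862281799316, 0.2252446413040161), (0.1312960386276245, 0.24431249499320984), 25.93035316467285)
head 301 [[0.604, 0.218, 0.219], [0.648, 0.239, 0.227], [0.684, 0.265, 0.231]] ((0.6422674655914307, 0.24371154606342316), (0.04670131951570511, 0.08650122582912445), 83.56582641601562)
cam at [ 1.364 -0.374  1.065]
```

View pics/crop_top.png

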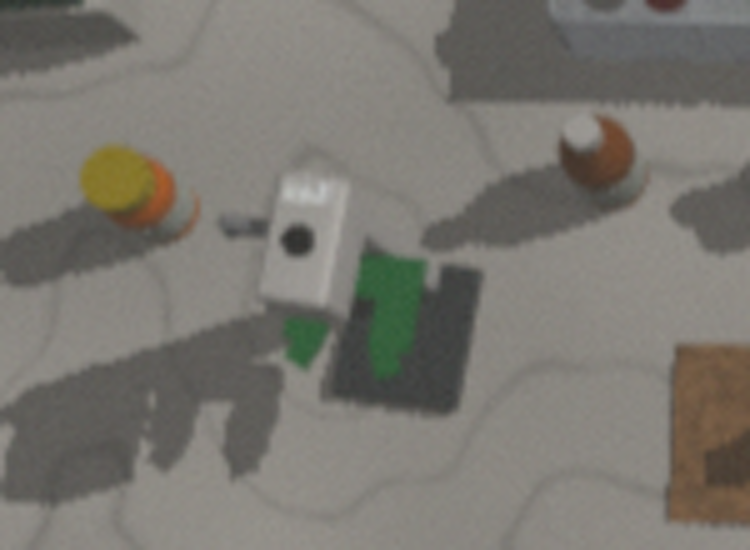

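View pics/crop_scene.png

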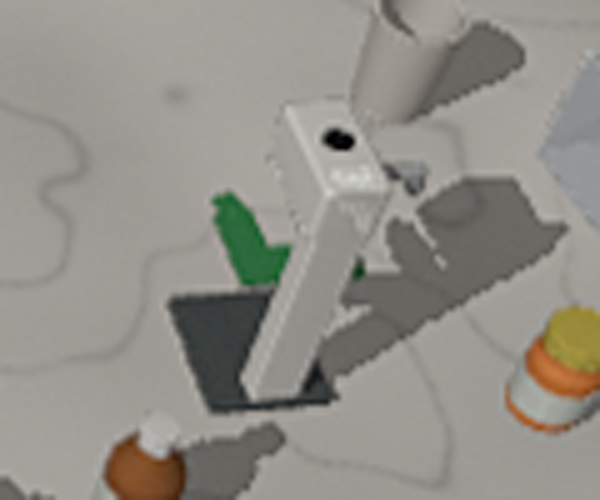

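```bash
sed -n '/^def cloud/,/return p/p' a.py >> h.py
python3 - <<'E'
from h import *
for n in ['top','scene']:
    im=viewer.get_image(n);P=cloud(im);c=im['color'].astype(int)
    for nm,x,y in [('blue',.6085,-.2515),('orange',.599,-.153)]:
        m=(np.hypot(P[...,0]-x,P[...,1]-y)<.03)&(abs(P[...,2]-.151)<.006)
        Q=P[m];print(n,nm,m.sum(),np.percentile(Q,[3,50,97],axis=0).round(4).tolist(),cv2.minAreaRect(Q[:,:2].astype(np.float32)))
    m=(abs(P[...,0]-.52)<.06)&(abs(P[...,1]+.26)<.02)&(P[...,2]>.11)&(P[...,2]<.125)&(c[...,0]>c[...,2]*1.5)
    Q=P[m];print('tab top',m.sum(),Q.mean(0) if m.sum() else '')
    m=(abs(P[...,0]-.56)<.1)&(abs(P[...,1]+.006)<.1)&(c[...,2]>c[...,0]*1.5)&(P[...,2]<.02)
    Q=P[m];print('mat',m.sum(),cv2.minAreaRect(Q[:,:2].astype(np.float32)),Q[:,2].mean())
    x0,y0=(270,150) if n=='top' else (280,170)
    cv2.imwrite(f'pics/rail_{n}.png',cv2.resize(im['color'][y0:y0+85,x0:x0+110],None,fx=6,fy=6,interpolation=cv2.INTER_CUBIC))
go([0.6085,-.2515,.25],4.8)
E
```

```text
top blue 67 [[0.5947, -0.2614, 0.1472], [0.6082, -0.2515, 0.1515], [0.6213, -0.2386, 0.1561]] ((0.6084699034690857, -0.25046682357788086), (0.02845228649675846, 0.023114312440156937), 3.945725679397583)
top orange 66 [[0.5837, -0.1614, 0.147], [0.5966, -0.1514, 0.1512], [0.6133, -0.1416, 0.1554]] ((0.5988122224807739, -0.15265347063541412), (0.0306037999689579, 0.022827399894595146), 1.7882773876190186)
tab top 32 [ 0.50847031 -0.26118474  0.1162594 ]
mat 854 ((0.563947856426239, -0.005976513028144836), (0.11781424283981323, 0.1249300017952919), 89.87492370605469) 0.004609570816901787
scene blue 58 [[0.5964, -0.2633, 0.1455], [0.6109, -0.2524, 0.1508], [0.624, -0.2413, 0.1539]] ((0.6095336675643921, -0.25184428691864014), (0.030220098793506622, 0.02298043482005596), 5.556519031524658)
scene orange 59 [[0.5848, -0.1643, 0.1462], [0.602, -0.1529, 0.1503], [0.6138, -0.1424, 0.1541]] ((0.5995150208473206, -0.15308591723442078), (0.0307597815990448, 0.022987691685557365), 4.801589488983154)
tab top 25 [ 0.51446243 -0.26265768  0.1152573 ]
mat 843 ((0.5462157726287842, -0.025743477046489716), (0.15672418475151062, 0.16112534701824188), 89.11245727539062) 0.004025383215029917
pos [0.3534 0.3267 0.2887] curyaw 0.12 zax [-0. -0. -1.] F [ 0.4  1.4 -0.9] w 0.0851 t 2.75 j [ 0.69 -0.32  1.75  0.    1.71 -0.88]
SHIFT [-254.  -578.7   38.7] TURN -4.68
```

View pics/rail_top.png

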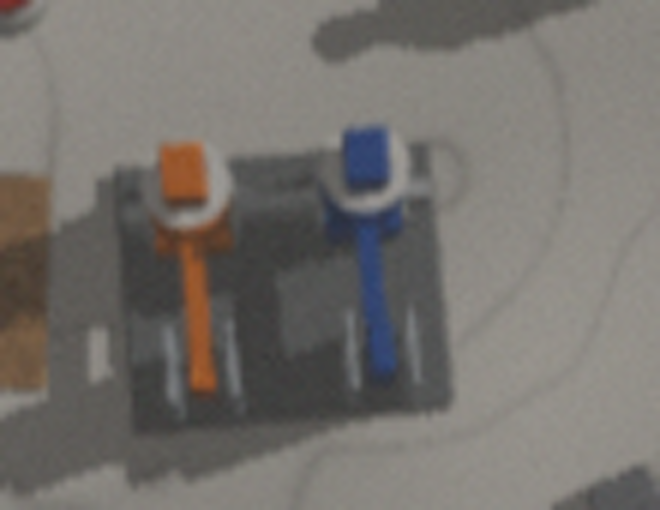

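>>> {"op": "jog_arm", "data": {
  "plan": [
    [[-16, -36, 5, 0, 85], [-36, -80, 10, -1, 85], [-56, -128, 15, -2, 85], [-76, -174, 20, -3, 85], [-96, -220, 25, -4, 85], [-116, -266, 30, -4.7, 85], [-136, -310, 35, -4.7, 85], [-156, -355, 38, -4.7, 85]]
  ]
}}

```text
t: 3.55
position: [0.51, -0.0281, 0.2504]
tool_rot: [-0.043, 0.999, -0.0, -0.0]
force: [1.3, 0.5, -0.1]
gripper_width: 0.0849
```

```bash
python3 -c "
from h import *
go([0.609,-.2515,.25],4.8)"
```

```text
pos [ 0.51   -0.0281  0.2504] curyaw 4.88 zax [-0. -0. -1.] F [ 1.3  0.5 -0.1] w 0.0849 t 3.55 j [-0.1  -0.25  1.76 -0.    1.63 -1.76]
SHIFT [ -79.6 -231.     0.4] TURN 0.08
```

>>> {"op": "jog_arm", "data": {
  "plan": [
    [[-16, -46, 0, 0, 85], [-32, -92, 0, 0, 85], [-48, -138, 0, 0, 85], [-64, -184, 0, 0, 85], [-79.6, -231, 0, 0, 85], [-79.6, -231, 0, 0, 85], [-79.6, -231, 0, 0, 85], [-79.6, -231, 0, 0, 85]]
  ]
}}

```text
t: 4.35
position: [0.6091, -0.2504, 0.2504]
tool_rot: [-0.043, 0.999, 0.0, -0.0]
force: [0.6, 0.3, -0.8]
gripper_width: 0.0852
```

```bash
python3 -c "
from h import *
go([0.609,-.2515,.122],4.8)
im,T=look('w2',['refill_cap','station_a'])
print(wpix(im,T,np.array([[.609,-.2515,.151],[.599,-.153,.151]])))
P=wcloud(im,T);m=(abs(P[...,0]-.609)<.06)&(abs(P[...,1]+.25)<.03)&(abs(P[...,2]-.151)<.008);Q=P[m];print(m.sum(),cv2.minAreaRect(Q[:,:2].astype(np.float32)) if m.sum() else 0, Q[:,2].mean())
"
```

```text
pos [ 0.6091 -0.2504  0.2504] curyaw 4.94 zax [-0.  0. -1.] F [ 0.6  0.3 -0.8] w 0.0852 t 4.35 j [-0.43  0.08  1.45 -0.    1.61 -2.09]
SHIFT [ 1.000e-01 -1.100e+00  1.284e+02] TURN 0.14
refill_cap [(0.77, [0.614, -0.248, 0.14]), (0.66, [0.401, -0.697, 0.179])]
station_a []
[[322.74162008 199.54169613]
 [437.9763669  197.77302094]]
1071 ((0.6098248958587646, -0.2516489624977112), (0.031120870262384415, 0.0243314690887928), 4.853538990020752) 0.15119111253112993
```

View pics/w2.png

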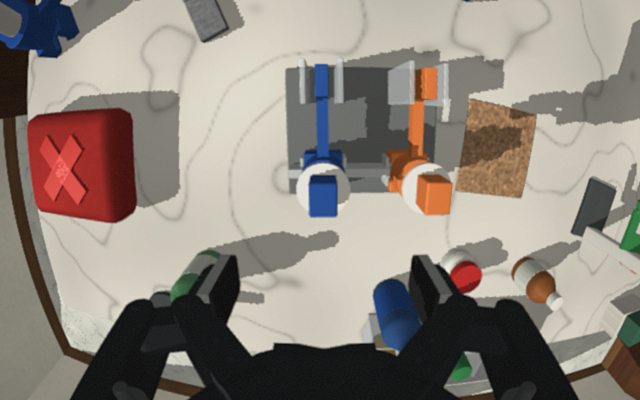

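>>> {"op": "jog_arm", "data": {
  "plan": [
    [[-0.3, -1.1, 30, 0, 85], [-0.3, -1.1, 60, 0, 85], [-0.3, -1.1, 90, 0, 85], [-0.3, -1.1, 110, 0, 85], [-0.3, -1.1, 121, 0, 85], [-0.3, -1.1, 128, 0, 85], [-0.3, -1.1, 128, 0, 85], [-0.3, -1.1, 128, 0, 85]]
  ],
  "grip_force": 70
}}

```text
t: 5.3
position: [0.6098, -0.2515, 0.1242]
tool_rot: [-0.043, 0.999, -0.001, 0.001]
force: [0.6, 0.2, 0.2]
gripper_width: 0.085
```

>>> {"op": "jog_arm", "data": {
  "plan": [
    [[0, 0, 0, 0, 10], [0, 0, 0, 0, 10], [0, 0, 0, 0, 10], [0, 0, 0, 0, 10], [0, 0, 0, 0, 10], [0, 0, 0, 0, 10], [0, 0, 0, 0, 10], [0, 0, 0, 0, 10]]
  ],
  "grip_force": 70
}}

```text
t: 6.1
position: [0.61, -0.2515, 0.1246]
tool_rot: [-0.043, 0.999, -0.001, 0.001]
force: [-0.6, 0.3, 5.5]
gripper_width: 0.0226
```

>>> {"op": "jog_arm", "data": {
  "plan": [
    [[0, 0, -4, 0, 10], [0, 0, -8, 0, 10], [0, 0, -13, 0, 10], [0, 0, -20, 0, 10], [0, 0, -32, 0, 10], [0, 0, -46, 0, 10], [0, 0, -62, 0, 10], [0, 0, -80, 0, 10]]
  ]
}}

```text
t: 6.9
position: [0.6098, -0.2514, 0.2064]
tool_rot: [-0.043, 0.999, -0.001, 0.001]
force: [0.3, -0.3, -2.4]
gripper_width: 0.0228
```

```bash
python3 -c "
from h import *
go([0.56,-.006,.21],-7)
im,T=look('w3',['refill_cap','refill_handle'])
"
```

```text
pos [ 0.6098 -0.2514  0.2064] curyaw 4.97 zax [ 0.003 -0.001 -1.   ] F [ 0.3 -0.3 -2.4] w 0.0228 t 6.9 j [-0.43  0.09  1.51 -0.    1.54 -2.09]
SHIFT [ 28.3 248.8  -4.1] TURN 11.97
refill_cap [(0.95, [0.406, -0.696, 0.177]), (0.8, [0.614, -0.251, 0.226]), (0.61, [0.611, -0.25, 0.049])]
refill_handle [(0.96, [0.511, -0.258, 0.177])]
```

View pics/w3.png

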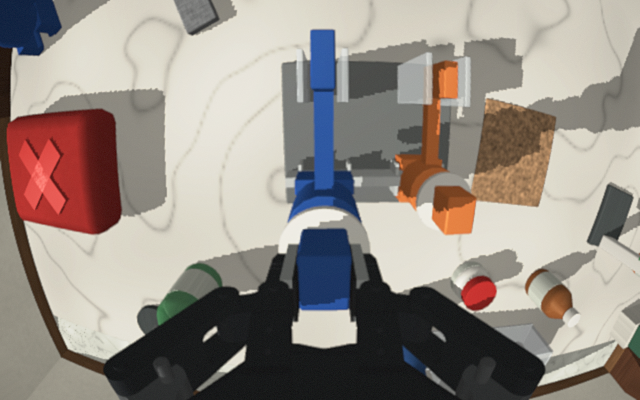

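>>> {"op": "jog_arm", "data": {
  "plan": [
    [[0, 0, -20, 0, 10], [0, 0, -45, 0, 10], [0, 0, -70, 0, 10], [0, 0, -85, 0, 10], [2, 20, -88, 2, 10], [6, 55, -88, 4, 10], [10, 90, -88, 6, 10], [14, 125, -88, 8, 10]]
  ]
}}

```text
t: 7.85
position: [0.5846, -0.127, 0.2932]
tool_rot: [0.027, 1.0, -0.001, 0.002]
force: [0.8, -0.7, -3.2]
gripper_width: 0.0228
```

```bash
python3 -c "
from h import *
go([0.56,-.006,.125],-7)
"
```

```text
pos [ 0.5846 -0.127   0.2932] curyaw -3.14 zax [ 0.004 -0.002 -1.   ] F [ 0.8 -0.7 -3.2] w 0.0228 t 7.85 j [-0.26 -0.06  1.53 -0.    1.68 -1.77]
SHIFT [ 31.8 119.8 167.8] TURN 3.86
```

>>> {"op": "jog_arm", "data": {
  "plan": [
    [[8, 30, 0, 1, 10], [16, 60, 0, 2, 10], [24, 90, 0, 3, 10], [32, 120, 20, 3.9, 10], [32, 120, 55, 3.9, 10], [32, 120, 90, 3.9, 10], [32, 120, 120, 3.9, 10], [32, 120, 145, 3.9, 10]]
  ]
}}

```text
t: 8.65
position: [0.5589, -0.0055, 0.1451]
tool_rot: [0.061, 0.998, -0.001, 0.001]
force: [0.7, 0.0, -2.2]
gripper_width: 0.0231
```

```bash
python3 -c "
from h import *
go([0.56,-.006,.1125],-7)
im,T=look('w4',['refill_cap','refill_handle','mat'])
im=viewer.get_image('scene');cv2.imwrite('pics/s4.png',cv2.resize(im['color'][130:280,280:480],None,fx=4,fy=4))
"
```

```text
pos [ 0.5589 -0.0055  0.1451] curyaw -7.02 zax [ 0.001 -0.002 -1.   ] F [ 0.7  0.  -2.2] w 0.0231 t 8.65 j [-0.05 -0.1   1.8  -0.    1.44 -1.5 ]
SHIFT [-1.1 -0.3 32.6] TURN -0.02
refill_cap [(0.86, [0.559, -0.004, 0.158])]
refill_handle [(0.89, [0.46, 0.011, 0.115]), (0.28, [0.6, -0.151, 0.014])]
mat []
```

View pics/s4.png

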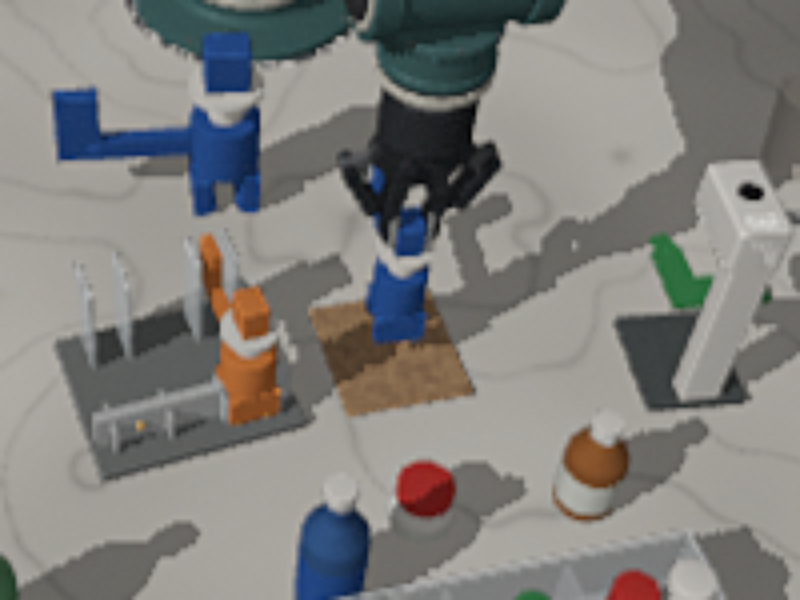

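>>> {"op": "jog_arm", "data": {
  "plan": [
    [[-1, 0, 8, 0, 10], [-1, 0, 16, 0, 10], [-1, 0, 22, 0, 10], [-1, 0, 26, 0, 10], [-1, 0, 29, 0, 10], [-1, 0, 31, 0, 10], [-1, 0, 32, 0, 10], [-1, 0, 32, 0, 10]]
  ]
}}

```text
t: 9.7
position: [0.5613, -0.0059, 0.1171]
tool_rot: [0.061, 0.998, -0.001, 0.002]
force: [-0.2, -0.1, -1.9]
gripper_width: 0.0227
```

>>> {"op": "jog_arm", "data": {
  "plan": [
    [[0, 0, 2, 0, 10], [0, 0, 3, 0, 10], [0, 0, 4, 0, 10], [0, 0, 5, 0, 10], [0, 0, 6, 0, 10], [0, 0, 6, 0, 10], [0, 0, 6, 0, 10], [0, 0, 6, 0, 10]]
  ]
}}

```text
t: 10.5
position: [0.5618, -0.006, 0.1126]
tool_rot: [0.061, 0.998, -0.001, 0.003]
force: [-2.7, 0.4, 10.4]
gripper_width: 0.0231
```

>>> {"op": "jog_arm", "data": {
  "plan": [
    [[0, 0, -1, 0, 85], [0, 0, -1, 0, 85], [0, 0, -1, 0, 85], [0, 0, -1, 0, 85], [0, 0, -1, 0, 85], [0, 0, -1, 0, 85], [0, 0, -20, 0, 85], [0, 0, -50, 0, 85]]
  ]
}}

```text
t: 11.3
position: [0.5606, -0.0059, 0.1613]
tool_rot: [0.061, 0.998, -0.001, 0.002]
force: [0.7, -0.7, 1.3]
gripper_width: 0.0848
```

>>> {"op": "jog_arm", "data": {
  "plan": [
    [[0, 0, -30, 0, 85], [0, 0, -60, 0, 85], [0, 0, -80, 0, 85], [20, 0, -95, 0, 85], [40, 0, -95, 0, 85], [40, 0, -95, 0, 85], [40, 0, -95, 0, 85], [40, 0, -95, 0, 85]]
  ]
}}

```text
t: 12.1
position: [0.521, -0.0008, 0.2559]
tool_rot: [0.061, 0.998, -0.001, 0.001]
force: [0.5, 0.4, -0.2]
gripper_width: 0.0851
```

```bash
python3 -c "
from h import *
go([0.46,.006,.25],-7)
im,T=look('w5',['refill_cap','refill_handle','mat','refill'])
im=viewer.get_image('scene');cv2.imwrite('pics/s5.png',cv2.resize(im['color'][130:280,280:480],None,fx=4,fy=4))
for q in ['refill_cap','refill_handle','refill']:
  print(q,[(round(d['conf'],2),np.round(d['position'],3).tolist()) for d in nets.tip_of(im,q)][:4])
P=cloud(im);m=(abs(P[...,0]-.56)<.03)&(abs(P[...,1])<.04)&(abs(P[...,2]-.139)<.006);Q=P[m];print(m.sum(),cv2.minAreaRect(Q[:,:2].astype(np.float32)),Q[:,2].mean())
"
```

```text
pos [ 0.521  -0.0008  0.2559] curyaw -7.04 zax [ 0.003 -0.002 -1.   ] F [ 0.5  0.4 -0.2] w 0.0851 t 12.1 j [-0.05 -0.23  1.73 -0.    1.64 -1.5 ]
SHIFT [61.4 -0.7  5.7] TURN -0.04
refill_cap [(0.68, [0.564, -0.005, 0.128])]
refill_handle [(0.89, [0.308, -0.25, 0.116]), (0.79, [0.461, 0.008, 0.084])]
mat []
refill [(0.85, [0.568, -0.009, 0.006]), (0.82, [0.324, -0.105, -0.001]), (0.32, [0.566, -0.004, 0.125])]
refill_cap [(0.84, [0.325, -0.108, 0.175]), (0.81, [0.559, -0.005, 0.127]), (0.69, [0.403, -0.697, 0.174])]
refill_handle [(0.8, [0.461, 0.004, 0.085]), (0.72, [0.309, -0.251, 0.121]), (0.69, [0.562, -0.006, 0.13]), (0.65, [0.322, -0.574, 0.115])]
refill [(0.91, [0.406, -0.7, 0.002]), (0.58, [0.564, -0.005, 0.004]), (0.57, [0.327, -0.104, 0.004])]
52 ((0.5637567043304443, -0.008051401004195213), (0.024685127660632133, 0.03260493278503418), 73.3045654296875) 0.13914149877519577
```

View pics/w5.png

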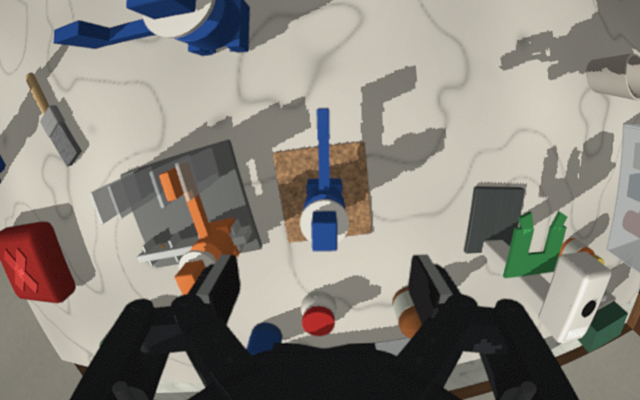

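View pics/s5.png

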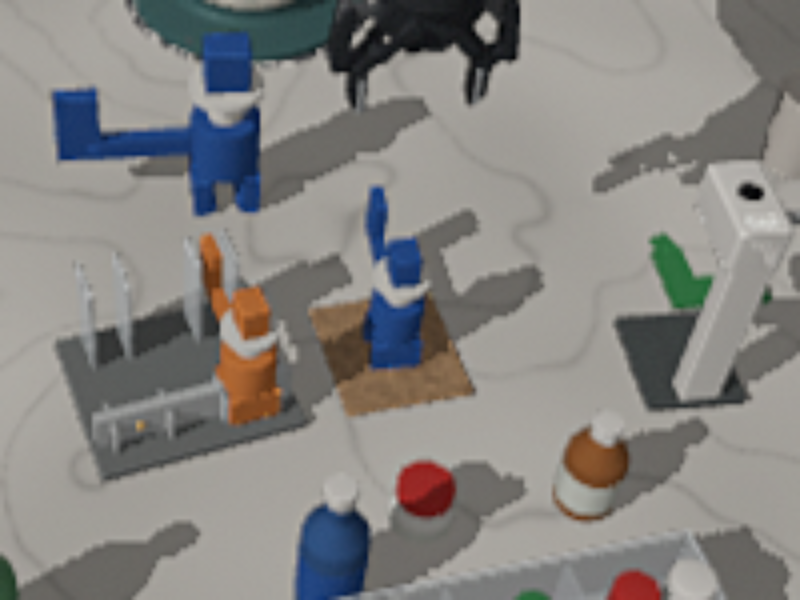

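Run:
```python
from h import *
T=wristpose();im=viewer.get_image('wrist');P=wcloud(im,T);c=im['color'].astype(int)
blue=(c[...,0]>c[...,2]*1.5)
m=blue&(abs(P[...,0]-.46)<.05)&(abs(P[...,1]-.006)<.03)&(abs(P[...,2]-.104)<.006);Q=P[m];print('tabtop',m.sum(),cv2.minAreaRect(Q[:,:2].astype(np.float32)),Q[:,2].mean())
m=blue&(abs(P[...,0]-.56)<.05)&(abs(P[...,1]+.006)<.03)&(abs(P[...,2]-.139)<.005);Q=P[m];print('captop',m.sum(),cv2.minAreaRect(Q[:,:2].astype(np.float32)),Q[:,2].mean())
m=(c[...,1]>c[...,2]*1.5)&(c[...,1]>c[...,0]*1.5)&(abs(P[...,0]-.62)<.1)&(abs(P[...,1]-.25)<.1)&(abs(P[...,2]-.121)<.004);Q=P[m]
a=np.radians(-7);L=(Q-[.619,.248,0])@np.array([[np.cos(a),-np.sin(a),0],[np.sin(a),np.cos(a),0],[0,0,1]])
print('plate',m.sum(),Q[:,2].mean(),np.percentile(L,[1,99],axis=0))
for x in range(-42,20,6):
    s=L[abs(L[:,0]*1000-x)<3][:,1]*1000
    if len(s)<4: continue
    s=np.sort(s);g=np.diff(s);i=g.argmax();print(x,len(s),'edges',s[0].round(1),s[i].round(1),s[i+1].round(1),s[-1].round(1),'mid',((s[i]+s[i+1])/2).round(1))
print(cv2.minAreaRect(Q[:,:2].astype(np.float32)))
go([0.462,.006,.07],-7)
```

```text
tabtop 345 ((0.46318700909614563, 0.004848578944802284), (0.010419539175927639, 0.02881922572851181), 82.94261169433594) 0.10456970801364833
captop 759 ((0.5616372227668762, -0.0059911934658885), (0.022523630410432816, 0.02975117415189743), 82.87391662597656) 0.13928899664648328
plate 2209 0.12136284085594387 [[-0.0369328  -0.04305603  0.11777985]
 [ 0.04170892  0.03903071  0.12305053]]
-36 80 edges -39.3 -23.7 20.4 33.5 mid -1.7
-30 111 edges -39.6 -20.3 18.8 35.1 mid -0.7
-24 110 edges -36.9 -19.1 16.1 33.8 mid -1.5
-18 159 edges -43.1 -16.5 13.9 40.1 mid -1.3
-12 160 edges -43.2 -17.1 13.5 39.4 mid -1.8
-6 155 edges -44.1 -16.6 13.0 40.2 mid -1.8
0 147 edges -44.0 -17.3 13.2 39.4 mid -2.1
6 157 edges -43.3 -16.6 13.5 40.8 mid -1.6
12 181 edges -43.5 5.6 8.4 39.8 mid 7.0
18 215 edges -43.0 29.4 31.2 39.6 mid 30.3
((0.6210245490074158, 0.2461244761943817), (0.08504115045070648, 0.08290071040391922), 82.29261779785156)
pos [ 0.5207 -0.0008  0.2561] curyaw -7.04 zax [ 0.003 -0.002 -1.   ] F [0.3 0.7 0.5] w 0.0852 t 12.6 j [-0.05 -0.23  1.73 -0.    1.64 -1.5 ]
SHIFT [ 59.7  -0.2 186. ] TURN -0.04
```

>>> {"op": "jog_arm", "data": {
  "plan": [
    [[25, 0, 0, 0, 85], [50, -0.7, 20, 0, 85], [59, -0.7, 60, 0, 85], [59, -0.7, 100, 0, 85], [59, -0.7, 140, 0, 85], [59, -0.7, 170, 0, 85], [59, -0.7, 185, 0, 85], [59, -0.7, 188, 0, 85]]
  ]
}}

```text
t: 13.4
position: [0.4621, 0.0054, 0.0668]
tool_rot: [0.061, 0.998, -0.001, 0.0]
force: [-0.0, 0.0, 0.7]
gripper_width: 0.0849
```

```bash
python3 -c "
from h import *
go([0.4627,.0055,.067],-7)
im,T=look('w6',[])
"
```

```text
pos [0.4621 0.0054 0.0668] curyaw -7.04 zax [ 0.001 -0.002 -1.   ] F [-0.   0.   0.7] w 0.0849 t 13.4 j [-0.04 -0.27  2.08 -0.    1.33 -1.49]
SHIFT [-0.6  0.2 -0.2] TURN -0.04
```

View pics/w6.png

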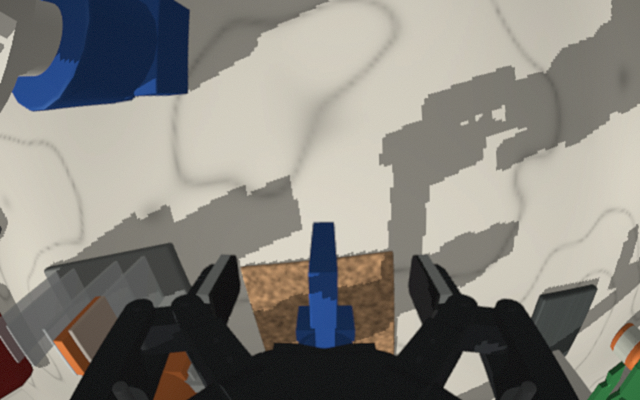

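>>> {"op": "jog_arm", "data": {
  "plan": [
    [[0, 0, 0, 0, 2], [0, 0, 0, 0, 2], [0, 0, 0, 0, 2], [0, 0, 0, 0, 2], [0, 0, 0, 0, 2], [0, 0, 0, 0, 2], [0, 0, 0, 0, 2], [0, 0, 0, 0, 2]]
  ],
  "grip_force": 100
}}

```text
t: 14.25
position: [0.4627, 0.0055, 0.0681]
tool_rot: [0.061, 0.998, -0.001, 0.001]
force: [-1.7, 1.2, 6.0]
gripper_width: 0.0106
```

>>> {"op": "jog_arm", "data": {
  "plan": [
    [[0, 0, -3, 0, 2], [0, 0, -8, 0, 2], [0, 0, -14, 0, 2], [0, 0, -20, 0, 2], [0, 0, -26, 0, 2], [0, 0, -30, 0, 2], [0, 0, -30, 0, 2], [0, 0, -30, 0, 2]]
  ]
}}

```text
t: 15.05
position: [0.4626, 0.0055, 0.098]
tool_rot: [0.061, 0.998, -0.001, 0.001]
force: [0.7, 0.6, -3.0]
gripper_width: 0.0107
```

Run:
```python
from h import *
im,T=look('w7',['refill_cap','refill_handle'])
go([0.4627,.0055,.067],-7)
im=viewer.get_image('scene');cv2.imwrite('pics/s7.png',cv2.resize(im['color'][130:280,280:480],None,fx=4,fy=4))
P=cloud(im);c=im['color'].astype(int);blue=(c[...,0]>c[...,2]*1.5)
m=blue&(abs(P[...,0]-.56)<.03)&(abs(P[...,1])<.04)&(P[...,2]>.15);Q=P[m];print(m.sum(),cv2.minAreaRect(Q[:,:2].astype(np.float32)),np.percentile(Q[:,2],[10,50,90]))
```

```text
refill_cap [(0.55, [0.607, -0.249, 0.049])]
refill_handle [(0.79, [0.465, 0.008, 0.113])]
pos [0.4625 0.0055 0.0978] curyaw -7.04 zax [ 0.002 -0.002 -1.   ] F [-0.1 -0.7 -2.8] w 0.0107 t 15.2 j [-0.04 -0.3   2.05 -0.    1.39 -1.49]
SHIFT [-0.1  0.  30.8] TURN -0.04
67 ((0.5630074739456177, -0.008015044964849949), (0.022588195279240608, 0.029399875551462173), 84.70079803466797) [0.1537033  0.16650831 0.16943088]
```

View pics/s7.png

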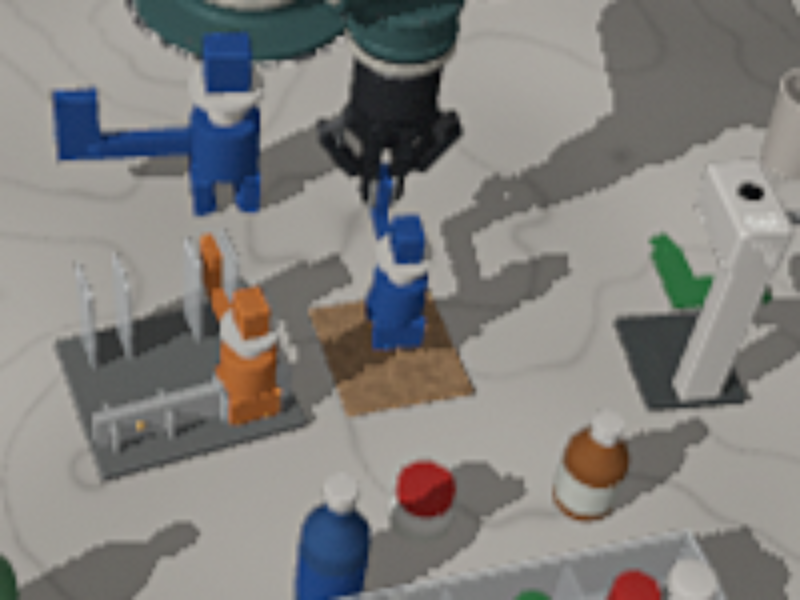

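```bash
python3 -c "
from h import *
go([0.4158,.2706,.096],-7)"
```

```text
pos [0.4625 0.0055 0.0978] curyaw -7.04 zax [ 0.002 -0.002 -1.   ] F [-0.   0.1 -2.7] w 0.0104 t 15.25 j [-0.04 -0.3   2.05 -0.    1.39 -1.49]
SHIFT [ 78.8 257.3   1.2] TURN -0.04
```

>>> {"op": "jog_arm", "data": {
  "plan": [
    [[15, 15, 0, 0, 2], [30, 40, 0, 0, 2], [45, 70, 0, 0, 2], [60, 105, 0, 0, 2], [70, 140, 0, 0, 2], [79, 175, 0, 0, 2], [79, 210, 0, 0, 2], [79, 240, 0, 0, 2]]
  ]
}}

```text
t: 16.05
position: [0.4132, 0.2553, 0.0973]
tool_rot: [0.061, 0.998, -0.001, 0.001]
force: [1.0, -0.3, -1.9]
gripper_width: 0.0103
```

```bash
python3 -c "
from h import *
go([0.4158,.2706,.096],-7)"
```

```text
pos [0.4132 0.2553 0.0973] curyaw -6.99 zax [ 0.002 -0.001 -1.   ] F [ 1.  -0.3 -1.9] w 0.0103 t 16.05 j [ 0.5  -0.24  2.   -0.    1.38 -0.95]
SHIFT [-0.7 15.5  1.3] TURN 0.01
```

>>> {"op": "jog_arm", "data": {
  "plan": [
    [[0, 7, 0.5, 0, 2], [0, 13, 1, 0, 2], [-0.7, 15.5, 1, 0, 2], [-0.7, 15.5, 1, 0, 2], [-0.7, 15.5, 1, 0, 2], [-0.7, 15.5, 1, 0, 2], [-0.7, 15.5, 1, 0, 2], [-0.7, 15.5, 1, 0, 2]]
  ]
}}

```text
t: 16.85
position: [0.4158, 0.2703, 0.0963]
tool_rot: [0.061, 0.998, -0.001, 0.001]
force: [-0.7, -0.4, -2.7]
gripper_width: 0.011
```

Run:
```python
from h import *
go([0.4158,.2706,.096],-7)
im,T=look('w8',[])
P=wcloud(im,T);c=im['color'].astype(int)
blue=(c[...,0]>c[...,2]*1.5)
Pl=[]
for n in ['scene','top']:
    im=viewer.get_image(n);P=cloud(im);c=im['color'].astype(int);blue=(c[...,0]>c[...,2]*1.5)
    m=blue&(abs(P[...,0]-.514)<.04)&(abs(P[...,1]-.258)<.04)&(abs(P[...,2]-.167)<.007);Q=P[m]
    print(n,m.sum(),cv2.minAreaRect(Q[:,:2].astype(np.float32)) if m.sum() else 0,np.median(Q[:,2]))
    for q in ['refill_cap','slot_seat','slot_mouth']: print(q,[(round(d['conf'],2),np.round(d['position'],3).tolist()) for d in nets.tip_of(im,q)][:4])
    x0,y0=(110,110) if n=='top' else (380,120)
    cv2.imwrite(f'pics/{n}8.png',cv2.resize(im['color'][y0:y0+120,x0:x0+150],None,fx=5,fy=5,interpolation=cv2.INTER_CUBIC))
```

```text
pos [0.4158 0.2703 0.0963] curyaw -7.01 zax [ 0.003 -0.001 -1.   ] F [-0.7 -0.4 -2.7] w 0.011 t 16.85 j [ 0.53 -0.21  1.98 -0.    1.37 -0.92]
SHIFT [0.1 0.3 0.3] TURN -0.01
scene 47 ((0.5167458653450012, 0.2558407485485077), (0.02473236434161663, 0.029908858239650726), 83.05892944335938) 0.16508097707891745
refill_cap [(0.96, [0.406, -0.7, 0.178]), (0.92, [0.514, 0.257, 0.156]), (0.71, [0.326, -0.109, 0.177])]
slot_seat [(0.65, [0.619, 0.247, 0.12])]
slot_mouth [(0.64, [0.415, 0.272, 0.113])]
top 70 ((0.5156681537628174, 0.257520854473114), (0.02414582669734955, 0.028956227004528046), 86.6384506225586) 0.16688457280904845
refill_cap [(0.74, [0.515, 0.261, 0.157]), (0.71, [0.325, -0.11, 0.178]), (0.62, [0.406, -0.698, 0.18])]
slot_seat [(0.57, [0.619, 0.246, 0.121]), (0.29, [0.601, -0.151, 0.017])]
slot_mouth [(0.95, [0.582, 0.249, 0.121]), (0.65, [0.606, -0.252, 0.047])]
```

View pics/scene8.png

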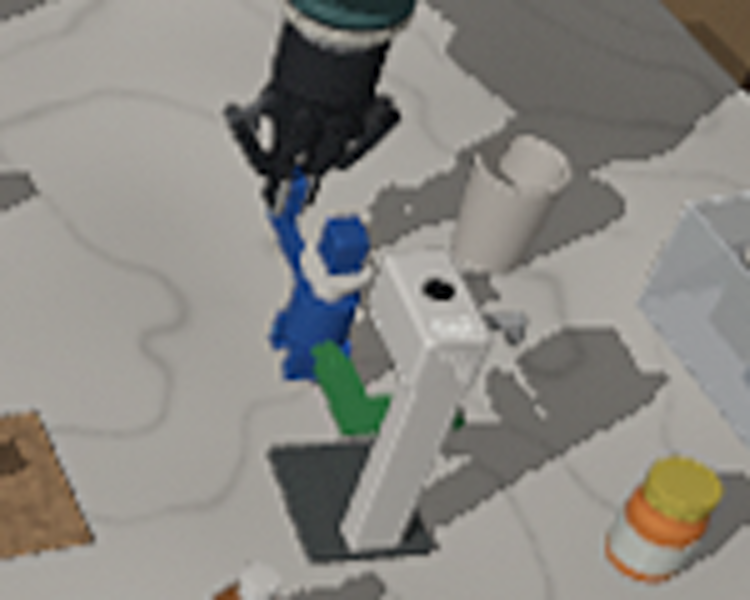

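View pics/top8.png

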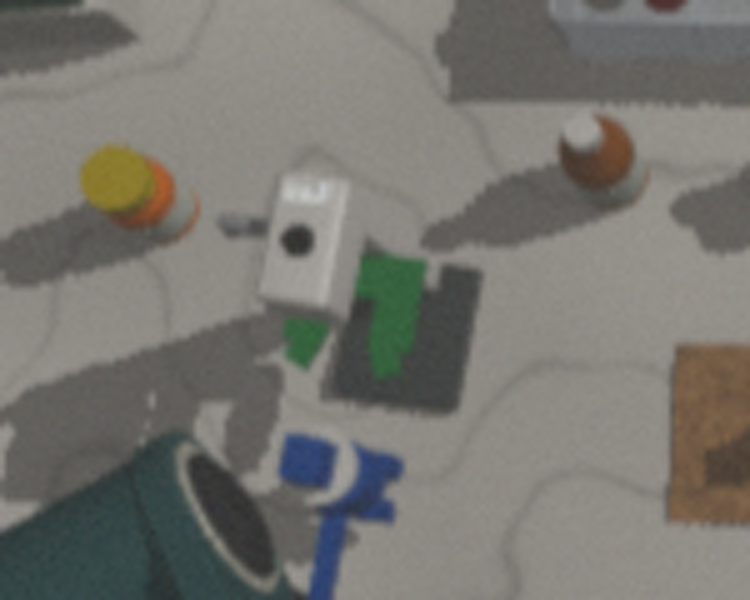

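>>> {"op": "jog_arm", "data": {
  "plan": [
    [[-9, 0, 0, 0, 2], [-18, 0, 0, 0, 2], [-28, 0, 0, 0, 2], [-38, 0, 0, 0, 2], [-48, 0, 0, 0, 2], [-57, 0, 0, 0, 2], [-65, 0, 0, 0, 2], [-72, 0, 0, 0, 2]]
  ]
}}

```text
t: 18.1
position: [0.488, 0.2617, 0.0963]
tool_rot: [0.061, 0.998, -0.001, 0.001]
force: [-0.3, -0.2, -2.5]
gripper_width: 0.011
```

```bash
python3 -c "
from h import *
go([0.5201,.2578,.096],-7)"
```

```text
pos [0.488  0.2617 0.0963] curyaw -6.99 zax [ 0.002 -0.002 -1.   ] F [-0.3 -0.2 -2.5] w 0.011 t 18.1 j [ 0.45 -0.08  1.86 -0.    1.36 -1.  ]
SHIFT [-32.4   0.1   0.4] TURN 0.01
```

>>> {"op": "jog_arm", "data": {
  "plan": [
    [[-7, 0, 0, 0, 2], [-14, 0, 0, 0, 2], [-20, 0, 0, 0, 2], [-25, 0, 0, 0, 2], [-29, 0, 0, 0, 2], [-32, 0, 0, 0, 2], [-32.4, 0, 0, 0, 2], [-32.4, 0, 0, 0, 2]]
  ]
}}

```text
t: 18.9
position: [0.52, 0.2577, 0.0964]
tool_rot: [0.061, 0.998, -0.001, 0.001]
force: [-0.4, -0.7, -2.1]
gripper_width: 0.0111
```

Run:
```python
from h import *
go([0.5201,.2578,.096],-7)
for n in ['scene','wrist']:
    im=viewer.get_image(n)
    for q in ['refill_flange','refill_cap','refill_handle','slot_seat']: print(q,[(round(d['conf'],2),np.round(d['position'],3).tolist()) for d in nets.tip_of(im,q)][:4])
    if n=='scene': cv2.imwrite(f'pics/{n}9.png',cv2.resize(im['color'][120:240,380:530],None,fx=5,fy=5,interpolation=cv2.INTER_CUBIC))
```

```text
pos [0.52   0.2577 0.0964] curyaw -6.99 zax [ 0.002 -0.002 -1.   ] F [-0.4 -0.7 -2.1] w 0.0111 t 18.9 j [ 0.42 -0.02  1.81 -0.    1.36 -1.03]
SHIFT [-0.   0.1  0.4] TURN 0.01
refill_flange [(0.87, [0.405, -0.692, 0.137]), (0.68, [0.616, 0.248, 0.129]), (0.66, [0.328, -0.109, 0.134])]
refill_cap [(0.72, [0.618, 0.243, 0.154]), (0.66, [0.404, -0.698, 0.176]), (0.61, [0.326, -0.109, 0.179])]
refill_handle [(0.88, [0.321, -0.577, 0.114]), (0.86, [0.312, -0.25, 0.116]), (0.64, [0.519, 0.259, 0.114])]
slot_seat [(0.73, [0.621, 0.25, 0.12])]
refill_flange []
refill_cap []
refill_handle [(0.67, [0.52, 0.259, 0.112])]
slot_seat []
```

View pics/scene9.png

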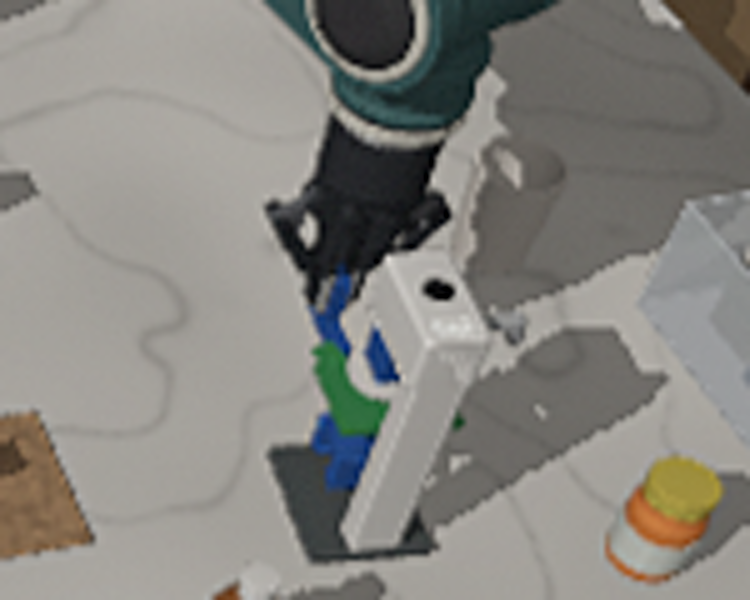

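>>> {"op": "jog_arm", "data": {
  "plan": [
    [[-0.5, 0, 0, 0, 2], [-1, 0, 0, 0, 2], [-1.5, 0, 0, 0, 2], [-2, 0, 0, 0, 2], [-2.5, 0, 0, 0, 2], [-3, 0, 0, 0, 2], [-3, 0, 0, 0, 2], [-3, 0, 0, 0, 2]]
  ]
}}

```text
t: 20.2
position: [0.5208, 0.2578, 0.0959]
tool_rot: [0.061, 0.998, -0.001, -0.001]
force: [-24.6, 2.4, 3.9]
gripper_width: 0.0105
```

>>> {"op": "jog_arm", "data": {
  "plan": [
    [[0.5, 0, 0, 0, 2], [0.5, 0, 1, 0, 2], [0.5, 0, 2.5, 0, 2], [0.5, 0, 4, 0, 2], [0.5, 0, 5, 0, 2], [0.5, 0, 6, 0, 2], [0.5, 0, 7, 0, 2], [0.5, 0, 7, 0, 2]]
  ]
}}

```text
t: 21.0
position: [0.5204, 0.2578, 0.0889]
tool_rot: [0.061, 0.998, -0.001, -0.001]
force: [-3.5, -0.2, -0.4]
gripper_width: 0.0109
```

>>> {"op": "jog_arm", "data": {
  "plan": [
    [[0, 0, 0.5, 0, 2], [0, 0, 1, 0, 2], [0, 0, 1.5, 0, 2], [0, 0, 1.5, 0, 2], [0, 0, 1.5, 0, 2], [0, 0, 1.5, 0, 2], [0, 0, 1.5, 0, 2], [0, 0, 1.5, 0, 2]]
  ]
}}

```text
t: 21.8
position: [0.5205, 0.2579, 0.0881]
tool_rot: [0.061, 0.998, -0.001, -0.001]
force: [-8.4, -0.9, 5.9]
gripper_width: 0.0108
```

>>> {"op": "jog_arm", "data": {
  "plan": [
    [[0, 0, 0, 0, 20], [0, 0, 0, 0, 30], [0, 0, 0, 0, 45], [0, 0, 0, 0, 60], [0, 0, 0, 0, 70], [0, 0, 0, 0, 70], [0, 0, 0, 0, 70], [0, 0, 0, 0, 70]]
  ]
}}

```text
t: 22.6
position: [0.5205, 0.2579, 0.0881]
tool_rot: [0.061, 0.998, -0.001, -0.001]
force: [-0.1, 0.5, 0.1]
gripper_width: 0.0697
```

Run:
```python
from h import *
go([0.5201,.2578,.25],-7)
im=viewer.get_image('scene')
for q in ['refill_flange','refill_handle','refill_cap']: print(q,[(round(d['conf'],2),np.round(d['position'],3).tolist()) for d in nets.tip_of(im,q)][:4])
cv2.imwrite(f'pics/s10.png',cv2.resize(im['color'][120:240,380:530],None,fx=5,fy=5,interpolation=cv2.INTER_CUBIC))
im,T=look('w10',[])
```

```text
pos [0.5205 0.2579 0.0881] curyaw -6.96 zax [-0.002 -0.001 -1.   ] F [-0.1  0.5  0.1] w 0.0697 t 22.6 j [ 0.42 -0.01  1.81 -0.    1.35 -1.03]
SHIFT [   0.7   -0.4 -161.9] TURN 0.04
refill_flange [(0.6, [0.329, -0.109, 0.134]), (0.58, [0.616, 0.249, 0.121])]
refill_handle [(0.82, [0.31, -0.25, 0.122]), (0.79, [0.521, 0.26, 0.106]), (0.58, [0.323, -0.574, 0.114]), (0.23, [0.609, -0.252, 0.048])]
refill_cap [(0.9, [0.406, -0.698, 0.177]), (0.87, [0.325, -0.108, 0.175]), (0.72, [0.622, 0.247, 0.15])]
```

View pics/w10.png

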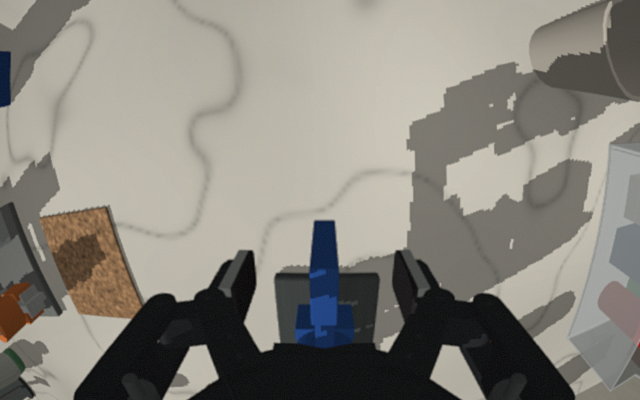

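View pics/s10.png

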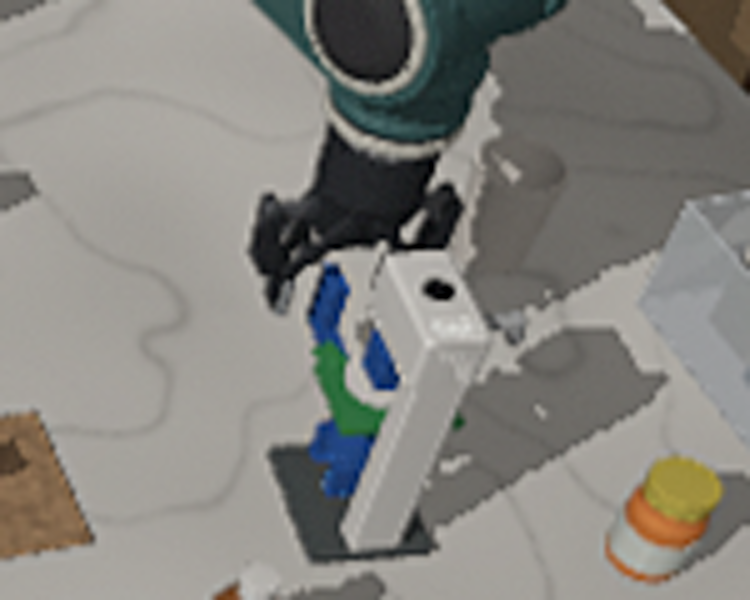

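Hanging on the plate, fingers clear. I'll rise straight up and back, then check.

>>> {"op": "jog_arm", "data": {
  "plan": [
    [[0, 0, -10, 0, 70], [0, 0, -30, 0, 70], [0, 0, -55, 0, 70], [0, 0, -85, 0, 70], [10, 0, -115, 0, 70], [30, 0, -145, 0, 70], [55, 0, -165, 0, 70], [60, 0, -165, 0, 70]]
  ]
}}

```text
t: 23.65
position: [0.4605, 0.266, 0.2576]
tool_rot: [0.06, 0.998, 0.001, 0.001]
force: [0.2, -0.2, 0.5]
gripper_width: 0.0699
```

>>> {"op": "jog_arm", "data": {
  "plan": [
    [[0, -30, 0, 0, 70], [0, -70, 0, 0, 70], [0, -110, 0, 0, 70], [0, -150, 0, 0, 70], [0, -190, 0, 0, 70], [0, -200, 0, 0, 70], [0, -200, 0, 0, 70], [0, -200, 0, 0, 70]]
  ]
}}

```text
t: 24.45
position: [0.4366, 0.0679, 0.2571]
tool_rot: [0.06, 0.998, 0.001, 0.001]
force: [0.0, 0.3, 0.6]
gripper_width: 0.0701
```

Run:
```python
from h import *
T=wristpose();im=viewer.get_image('wrist');save(im,'w11')
def tips(im,qs):
    for q in qs: print(q,[(round(d['conf'],2),np.round(d['position'],3).tolist()) for d in nets.tip_of(im,q)][:4])
tips(im,['refill_flange','refill_handle','refill_cap'])
P=wcloud(im,T);c=im['color'].astype(int);blue=(c[...,0]>c[...,2]*1.5)
def chk(P,c,n):
    blue=(c[...,0]>c[...,2]*1.5)
    m=blue&(abs(P[...,0]-.52)<.03)&(abs(P[...,1]-.258)<.03)&(P[...,2]>.115);Q=P[m]
    if m.sum(): print(n,'tab',m.sum(),cv2.minAreaRect(Q[:,:2].astype(np.float32)),np.percentile(Q[:,2],[10,50,90]).round(4))
    w=(c.min(2)>90)&(np.hypot(P[...,0]-.619,P[...,1]-.246)<.035)&(abs(P[...,2]-.126)<.007)&(c.max(2)-c.min(2)<30);Q=P[w]
    if w.sum(): print('flange top',w.sum(),np.percentile(Q,[2,50,98],axis=0).round(4).tolist())
chk(P,c,'wrist')
im=viewer.get_image('scene');chk(cloud(im),im['color'].astype(int),'scene')
tips(im,['refill_flange','refill_cap','refill_handle','spare','jar','amber','rail'])
cv2.imwrite('pics/s11.png',cv2.resize(im['color'][130:280,280:530],None,fx=3.2,fy=3.2,interpolation=cv2.INTER_CUBIC))
im=viewer.get_image('top');chk(cloud(im),im['color'].astype(int),'top')
cv2.imwrite('pics/t11.png',cv2.resize(im['color'][110:230,110:260],None,fx=5,fy=5,interpolation=cv2.INTER_CUBIC))
go([0.5201,.2578,.25],-7)
```

```text
refill_flange []
refill_handle [(0.86, [0.522, 0.259, 0.103]), (0.84, [0.309, -0.247, 0.117])]
refill_cap [(0.69, [0.328, -0.113, 0.174]), (0.32, [0.621, 0.244, 0.002]), (0.23, [0.743, -0.034, 0.002]), (0.17, [0.609, -0.251, 0.046])]
wrist tab 317 ((0.5206566452980042, 0.25681430101394653), (0.012767111882567406, 0.030204586684703827), 83.1734848022461) [0.1177 0.124  0.1251]
scene tab 26 ((0.5230881571769714, 0.25594088435173035), (0.011488947086036205, 0.027948908507823944), 78.07905578613281) [0.1171 0.1221 0.1261]
flange top 53 [[0.6, 0.2199, 0.1199], [0.6256, 0.2302, 0.1253], [0.643, 0.2414, 0.1286]]
refill_flange [(0.68, [0.617, 0.247, 0.122]), (0.66, [0.406, -0.696, 0.137]), (0.62, [0.328, -0.111, 0.136]), (0.46, [0.611, -0.25, 0.048])]
refill_cap [(0.89, [0.405, -0.698, 0.179]), (0.76, [0.621, 0.244, 0.149]), (0.58, [0.324, -0.109, 0.174])]
refill_handle [(0.96, [0.325, -0.577, 0.118]), (0.87, [0.52, 0.258, 0.106]), (0.6, [0.309, -0.252, 0.116])]
spare []
jar [(0.66, [0.741, -0.04, -0.001])]
amber [(0.96, [0.753, 0.104, -0.001]), (0.25, [0.598, -0.157, 0.048])]
rail [(0.56, [0.606, -0.199, 0.003])]
flange top 79 [[0.5971, 0.2221, 0.1204], [0.614, 0.2333, 0.1261], [0.645, 0.2603, 0.1306]]
pos [0.4364 0.0674 0.2573] curyaw -6.92 zax [ 0.002  0.001 -1.   ] F [-0.2 -0.3 -0.2] w 0.07 t 25.1 j [ 0.09 -0.42  1.87  0.    1.68 -1.36]
SHIFT [-60.1 199.    7.8] TURN 0.08
```

View pics/w11.png

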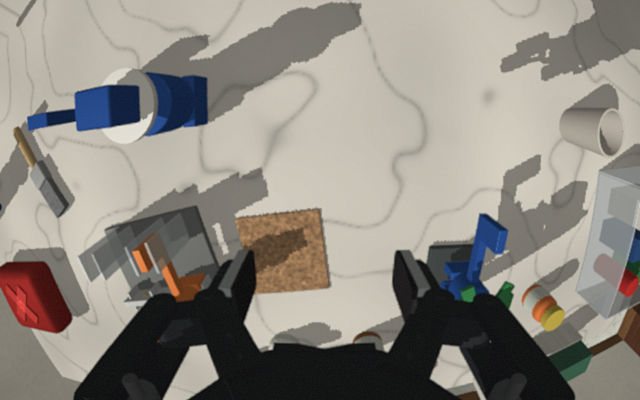

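View pics/s11.png

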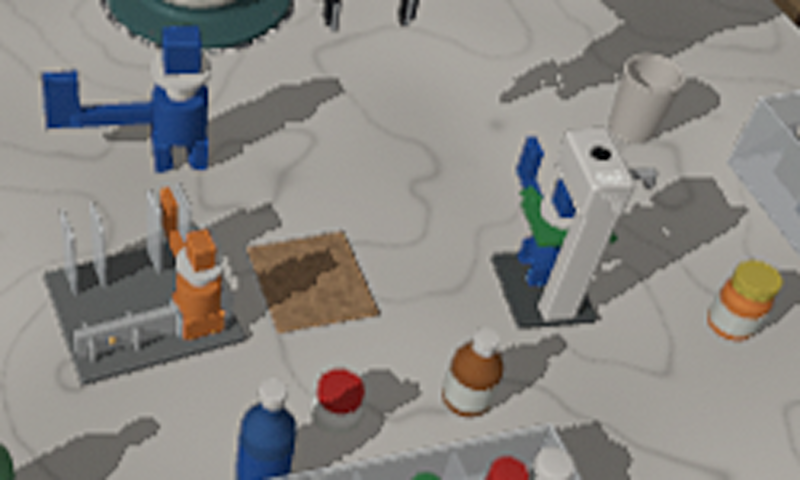

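```bash
python3 -c "
from h import *
print(r.sign_off(), r.sense()['t'])"
```

```text
the job is handed in; nothing more can be done
the job is handed in; nothing more can be done
```

I loaded the blue refill into the dispenser and handed the job in at about 25 s. It was pulled off the rail by its cap, stood upright on the cork mat and released. I then took it by its handle and slid it into the green slotted plate until it hit the stop (about 25 N of push). I lowered it, let go, and moved the arm clear.

**Blue refill:**
- The flange top measures 126 mm high and the handle-tab top about 124 mm, which match the expected heights for an upright refill resting on the plate.
- The flange's estimated position is (0.617, 0.247, 0.122). My own estimate of the seat is (0.619, 0.246), so it looks about 2 mm off sideways, against the 8 mm allowed.

**Orange refill:** the network missed it in the last scene picture, so I have no final number for it. In the picture it looks clipped on the rail and unmoved.

**Jar and brown bottle:** both were found within about 5 mm of where they started, which is roughly the network's measuring error.

**Disagreement:** the estimates of the seat's position differed by 2–4 mm, so I relied on feeling the stop for the final position. The pump head hid part of the flange, so I judged the refill upright from the flange and handle heights rather than measuring its tilt.

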